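# Tip the standing carton into the green bay

### The job

On the grey bench mat a small white carton stands on end between two taped bays; it has been checked and is to lie in the green one. With the fingertips only, push it low to slide it, still standing, until its foot is over the near green tape strip, then push it high so that it topples over onto a broad side and lands flat inside the green tape outline. Do not grip or lift it, do not let it land outside the green bay, and leave the red-capped bottle, the tape roll and the marker beside the mat where they are.

Things in the scene. Friction and masses are not known exactly. Their poses are not given: they have to be found in the camera images.
- mat: grey bench mat, 500 x 180 x 3 mm, fixed flat on the worktop; origin at the centre of its underside, x along its 500 mm length, z up. Its position and yaw vary; its top is 3 mm above the worktop.
- green_bay: target: rectangle of flat green tape strips on the mat, without height. Outer outline 180 mm (its x) by 130 mm (its y), strips 15 mm wide, so 150 x 100 mm free inside. Origin at the centre of the rectangle on the mat's top; x parallel to the mat's length. It may be at either end of the mat; its nearest outer edge starts 10 to 60 mm from the standing carton's face.
- yellow_bay: same rectangle in yellow tape at the other end of the mat; not to be used.
- carton: closed white carton, box 100 x 50 x 36 mm, about 60 g, loose, standing on its 50 x 36 mm end near the mat's centre. Own axes: x the 100 mm length (up at the start), y the 50 mm width, z the 36 mm thickness (at the start level and along the mat's length within 9 degrees, pointing to either bay). Origin at the centre of one broad 100 x 50 mm side; the box fills z = 0 to 36 mm.
- carton_center (a point): centre of the carton's volume: 53 mm above the worktop while it stands, 21 mm when it lies on a broad side. Pushed below about 25 mm above the worktop the carton slides, pushed above about 60 mm it tips about its far bottom edge and then covers the 100 mm ahead of that edge, broad side down.
- carton_corner0 (a point): centre of one of the carton's four 36 mm long edges (those parallel to its z axis), at carton x = -50, y = -25 mm; moves with the carton
- carton_corner1 (a point): centre of one of the carton's four 36 mm long edges (those parallel to its z axis), at carton x = -50, y = +25 mm; moves with the carton
- carton_corner2 (a point): centre of one of the carton's four 36 mm long edges (those parallel to its z axis), at carton x = +50, y = -25 mm; moves with the carton
- carton_corner3 (a point): centre of one of the carton's four 36 mm long edges (those parallel to its z axis), at carton x = +50, y = +25 mm; moves with the carton
- bottle: bystander: white reagent bottle with a red cap, 43 mm diameter, 75 mm tall, standing beside the mat on the robot's side; origin at the centre of its foot. Leave alone.
- tape: bystander: roll of yellow-cream tape lying flat beyond the mat, 67 mm diameter, 19 mm high; origin at the centre of its underside. Leave alone.
- marker: bystander: red and white marker pen lying beyond the mat, 131 x 11 x 12 mm; origin at the centre of its underside, x along it. Leave alone.
Things that resemble listed ones, but are neither listed nor needed, are in the scene too. Leave any turquoise or yellow look-alike of the carton alone.

How it is judged:
By the outcome, as a careful person would: the job done as asked, in the order asked, and still so for the second after the job is handed in, with the robot touching nothing.
It also fails if it takes over 45 s, if anything falls off the work surface, if the arm or the gripper's body presses on something with over 40 N, if the wrist force passes 120 N, or if a joint passes its speed limit or range.

### The arm

A 6-joint arm with a two-finger parallel gripper is mounted at the origin on a cart in front of the work surface, level with it; the furniture and walls round the work are solid. World frame = base frame: x ahead of the robot, y to its left, z up, the work surface at z = 0. Lengths are in m, angles in rad, forces in N, time in s.
With the tool pointing down it reaches from about 0.35 to 0.85 m from the base axis. Payload 8.1 kg.
Tool frame: the origin (TCP) lies between the finger pads; the fingertips stand 14 mm ahead of it and the grasp point (between the pads) lies 5 mm behind it; z points along the fingers, y is the line along which they close (so a half turn about z gives the same grasp; the last joint's range is limited). The gripper opens to 93 mm and grips with 3 to 60 N. Pads are 15 mm wide; open, the fingers measure 128 mm over their backs; the gripper's body (75 mm by 188 mm) begins 65 mm behind the grasp point.
Start: joints at [-1.359, 0.13, 1.488, -0, 1.523, -0.085], TCP at [0.175, -0.574, 0.233] pointing down, gripper open.
Joint ranges: [-2.96, 2.96], [-0.89, 2.26], [0.02, 2.5], [-1.34, 4.48], [0, 2.73], [-2.66, 2.66]. Speed limits (rad/s): [2.39, 2.39, 2.79, 3.14, 3.14, 3.14].

### API

Orientations are given as a rotation vector (axis times angle).
In Python, from plant import robot gives the robot as it stands.
- The arm moves only by the tool arm_command, never from a script. Its argument "targets" is a list of rows, each an object of numbers: "x", "y", "z": the shift along the world's x, y, z in units of 500 mm (1.0 is 500 mm); "rx", "ry", "rz": the turn, a rotation vector about the world's x, y, z in units of 2 rad (1.0 is 2 rad); "claw": the closure in counts, from 0 (fully open) to 255 (shut). In form: [{"x": .., "y": .., "z": .., "rx": .., "ry": .., "rz": .., "claw": ..}, ...]. A call has 1 to 10 rows; each row is the pose to reach, as a shift and turn from the pose commanded when the call began; what a row does not reach only later rows make up. A row lasts 1/12 s, in which the tool goes at most 41.7 mm and 7.16 degrees, less where a joint would pass 70% of its speed; a pose out of reach is approached as far as the arm can. A call with a number of a shift or a turn outside -1 to 1 is refused whole. A call with a gripper value outside its range is refused whole. The fingers move at their own pace and stop on an object; "squeeze" is the grip in N (left out, the last holds). Time passes only in rows, so rows that repeat a pose let the fingers close. It gives the time, the measured TCP pose, the force, the opening and the grip force at its end, in the units of the state.
- robot.read_state(): the state, without advancing time (a new reading comes with each control period).
- robot.read_camera(name): name is "side" or "top" or "wrist"; returns (picture, depth): 400x640x3 uint8, red, green, blue; 400x640 float32, m along the optical axis (not along the pixel's ray), 0 where there is no reading.
- robot.get_calibration(name): a dict with "intrinsics" (3x3 intrinsics, pixels), "origin" and "orientation" of the camera in the world. Camera axes: x right, y up, looking along -z (the intrinsics and any distortion apply to the point x, -y, -z); pixel columns grow to the right and rows downward; lengths in m; the calibration is good to about 2 mm. A picture is of the moment at which its call begins: read the wrist's pose just before it. get_calibration takes no time and is no camera call; for the wrist camera it gives the pose at the moment of the call.
- robot.close_job(): hands the job in; it is judged then, once.
The state is a dict: "t": time; "q": joint angles; "dq": joint speeds; "joint_torque": joint torques, N m; "tool_pos": TCP position; "orientation": TCP orientation; "force": force on the tool from outside, world axes, zero at the start; "wrist_torque": the same for the moment, N m; "opening": finger opening in m; "gripper_force": force on a finger pad.
Only numpy, scipy, OpenCV 4.12 (cv2) and the standard library are available. Lean on these libraries where they do the work, as an engineer would, in place of code of your own. Each camera call takes 0.05 s, during which the arm holds its last target. There are 200 camera calls.

## Working session

There is one attempt and no reset: what is moved stays moved. The work goes in short steps, Python scripts to look and compute and a tool call to move; the robot and the scene stay as the last step left them, time stands still between calls to the robot, and variables do not carry over. Pictures are saved under pics/ and viewed, at most 10 in all, crops included, and the job is handed in when it is done.

Besides the shell and the picture viewer there is one more tool, called after "Request:" as name(argument=value, ...), one argument or row to a line, values as JSON. arm_command: Moves the arm, as the interface text tells. Shifts and turns lie within -1 to 1; 1 stands for 500 mm of shift or 2 rad of turn. Its arguments: {"type":"object","properties":{"targets":{"type":"array","items":{"type":"object","properties":{"x":{"type":"number","minimum":-1,"maximum":1},"y":{"type":"number","minimum":-1,"maximum":1},"z":{"type":"number","minimum":-1,"maximum":1},"rx":{"type":"number","minimum":-1,"maximum":1},"ry":{"type":"number","minimum":-1,"maximum":1},"rz":{"type":"number","minimum":-1,"maximum":1},"claw":{"type":"number"}}}},"squeeze":{"type":"number"}},"required":["targets"]}

```bash
mkdir -p pics; ls
cat > h.py <<'E'
import numpy as np,cv2
from plant import robot
def snap(n,f):
    c=robot.get_calibration(n); im,d=robot.read_camera(n)
    np.savez('pics/'+f,im=im,d=d,K=c['intrinsics'],o=c['origin'],R=c['orientation'])
    cv2.imwrite('pics/'+f+'.png',im[:,:,::-1]); return c
def rot(R):
    R=np.array(R,float); return cv2.Rodrigues(R)[0] if R.size==3 else R
def px(f,u,v,z=None):
    s=np.load('pics/'+f+'.npz');K=s['K'];r=np.array([(u-K[0,2])/K[0,0],-(v-K[1,2])/K[1,1],-1.])
    w=rot(s['R'])@r
    t=s['d'][int(v),int(u)] if z is None else (z-s['o'][2])/w[2]
    return s['o']+t*w
E
python3 - <<'E'
from h import *
for n in('top','side'): print(snap(n,n+'0'))
s=robot.read_state();print(s['t'],s['tool_pos'],s['orientation'],s['opening'])
E
```

```text
pics
{'intrinsics': array([[415.7013951 ,   0.        , 323.96066642],
       [  0.        , 415.7013951 , 197.39613391],
       [  0.        ,   0.        ,   1.        ]]), 'origin': array([0.41619723, 0.01691936, 0.93812731]), 'orientation': array([ 0.10626636, -0.13353683, -1.55640866])}
{'intrinsics': array([[383.37965269,   0.        , 314.20709975],
       [  0.        , 383.37965269, 196.7513403 ],
       [  0.        ,   0.        ,   1.        ]]), 'origin': array([0.40347535, 0.78823113, 0.39995422]), 'orientation': array([ 0.13050639, -1.70470758, -2.44978856])}
0.1 [ 0.17541636 -0.57330029  0.2317358 ] [-3.10552311e+00 -4.64326879e-01  1.20548110e-04] 0.09306298745044692
```

View pics/top0.png

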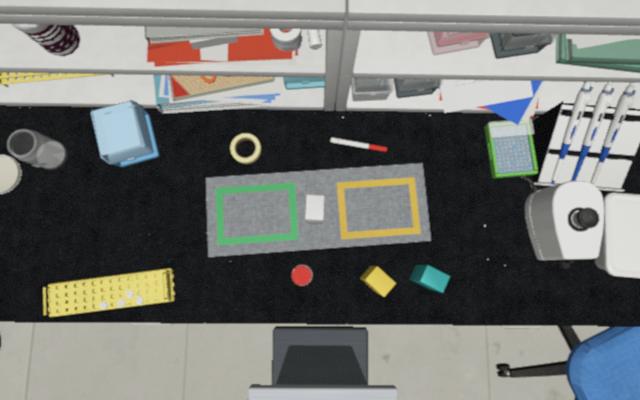

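View pics/side0.png

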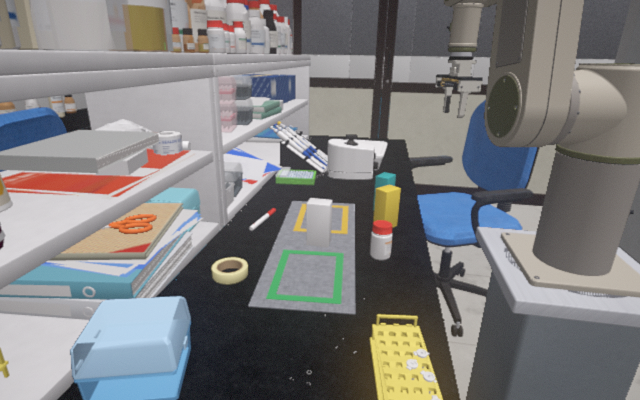

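The top view shows three boxes: white at (315,207) on the mat, yellow at (378,281) and turquoise at (430,278). The white one, standing between the bays, fits the description. The green bay is on the left (+y) and the bottle is at (302,275). I'll confirm this in an enlarged crop.

Run:
```python
from h import *
im=cv2.imread('pics/top0.png')
cv2.imwrite('pics/c1.png',cv2.resize(im[155:295,200:360],None,fx=4.2857,fy=4.2857,interpolation=cv2.INTER_CUBIC)[:600,:])
hsv=cv2.cvtColor(im,cv2.COLOR_BGR2HSV)
m=cv2.inRange(hsv,(45,90,60),(80,255,255));m[:, :205]=0;m[:,305:]=0;m[:170]=0;m[250:]=0
c=max(cv2.findContours(m,0,2)[0],key=cv2.contourArea);b=cv2.boxPoints(cv2.minAreaRect(c));print(b)
P=np.array([px('top0',u,v,.003) for u,v in b]);print(P.round(4),P.mean(0))
s=np.load('pics/top0.npz');d=s['d']
vv,uu=np.mgrid[190:225,300:332]
X=np.array([px('top0',u,v) for u,v in zip(uu.ravel(),vv.ravel())])
t=X[(X[:,2]>.09)&(X[:,2]<.115)];print(len(t),t.mean(0))
r=cv2.minAreaRect((t[:,:2]*1000).astype(np.float32));print(r,cv2.boxPoints(r))
print([px('top0',*p).round(3) for p in((302,275),(245,149),(335,141),(385,149),(378,278),(430,275))])
```

```text
[[214.0051  188.07106]
 [293.8122  182.37056]
 [297.84772 238.86803]
 [218.04062 244.56853]]
[[0.5788 0.2515 0.003 ]
 [0.5943 0.0706 0.003 ]
 [0.4657 0.0589 0.003 ]
 [0.4512 0.2362 0.003 ]] [0.52250358 0.15430145 0.003     ]
440 [0.52481929 0.02320477 0.10195685]
((525.437744140625, 23.12208366394043), (35.72692108154297, 50.693397521972656), 87.03716278076172) [[499.2016      6.5926266]
 [549.8272      3.9723759]
 [551.6739     39.651543 ]
 [501.04828    42.27179  ]]
[array([0.389, 0.046, 0.074]), array([ 0.673,  0.186, -0.004]), array([ 0.692, -0.023,  0.007]), array([ 0.674, -0.138,  0.009]), array([ 0.385, -0.106,  0.098]), array([ 0.392, -0.209,  0.101])]
```

View pics/c1.png

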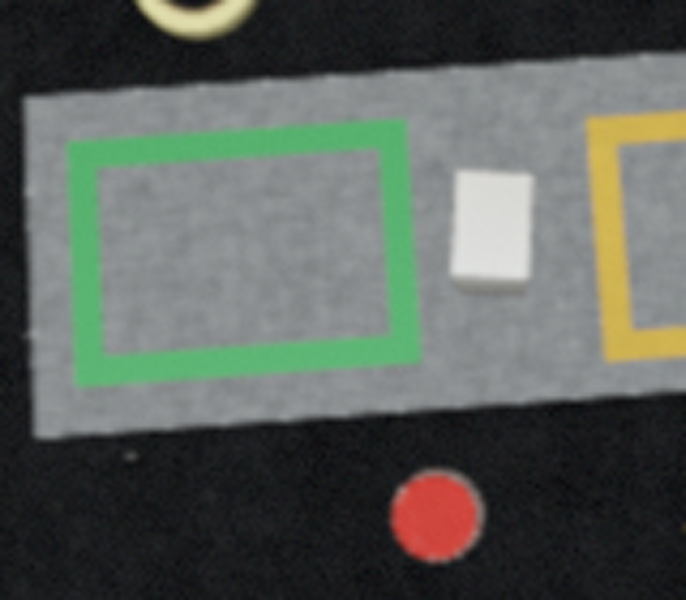

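The crop confirms the white carton, at crop (492,225), standing just before the near green strip. It's yawed about 8° from the bay direction. The plan is to close the fingers most of the way, tilt the tool 30° so the gripper body clears the carton top, and push straight along +y.

```bash
cat >> h.py <<'E'
from scipy.spatial.transform import Rotation as Ro
def plan(p,th=30):
    c,s=np.cos(np.radians(th)),np.sin(np.radians(th))
    T=np.array([[0,1,0],[c,0,s],[s,0,-c]])
    st=robot.read_state();R0=Ro.from_rotvec(st['orientation']) if np.size(st['orientation'])==3 else Ro.from_matrix(st['orientation'])
    print(st['t'],st['tool_pos'],st['q'].round(3) if hasattr(st['q'],'round') else st['q'],st['opening'])
    print('shift',((np.array(p)-st['tool_pos'])/.5).round(4),'turn',((Ro.from_matrix(T)*R0.inv()).as_rotvec()/2).round(4))
E
python3 -c "
from h import *
plan((.525,-.08,.19))"
```

```text
0.1 [ 0.17541636 -0.57330029  0.2317358 ] [-1.359  0.131  1.489  0.     1.523 -0.085] 0.09306298745044692
shift [ 0.6992  0.9866 -0.0835] turn [ 0.2245 -0.1671  0.6213]
```

Request:
arm_command(
  targets=[
    {"x": 0.7, "y": 0.98, "z": 0, "rx": 0.2245, "ry": -0.167, "rz": 0.621, "claw": 225},
    {"x": 0.7, "y": 0.98, "z": 0, "rx": 0.2245, "ry": -0.167, "rz": 0.621, "claw": 225},
    {"x": 0.7, "y": 0.98, "z": 0, "rx": 0.2245, "ry": -0.167, "rz": 0.621, "claw": 225},
    {"x": 0.7, "y": 0.98, "z": 0, "rx": 0.2245, "ry": -0.167, "rz": 0.621, "claw": 225},
    {"x": 0.7, "y": 0.98, "z": 0, "rx": 0.2245, "ry": -0.167, "rz": 0.621, "claw": 225},
    {"x": 0.7, "y": 0.98, "z": 0, "rx": 0.2245, "ry": -0.167, "rz": 0.621, "claw": 225},
    {"x": 0.7, "y": 0.98, "z": 0, "rx": 0.2245, "ry": -0.167, "rz": 0.621, "claw": 225},
    {"x": 0.7, "y": 0.98, "z": 0, "rx": 0.2245, "ry": -0.167, "rz": 0.621, "claw": 225},
    {"x": 0.7, "y": 0.98, "z": 0, "rx": 0.2245, "ry": -0.167, "rz": 0.621, "claw": 225},
    {"x": 0.7, "y": 0.98, "z": 0, "rx": 0.2245, "ry": -0.167, "rz": 0.621, "claw": 225},
  ],
)

```text
t: 0.93
tool_pos: [0.4182, -0.233, 0.2325]
orientation: [-2.049, -1.844, -0.486]
force: [0.2, -1.3, -0.1]
opening: 0.0306
gripper_force: 0.0
```

```bash
python3 -c "
from h import *
plan((.525,-.08,.19))"
```

```text
0.9333 [ 0.4182415  -0.23298949  0.23250636] [-0.868  0.084  1.616  0.337  1.796 -0.746] 0.030646688785278126
shift [ 0.2135  0.306  -0.085 ] turn [ 0.0176 -0.0127  0.0495]
```

Request:
arm_command(
  targets=[
    {"x": 0.21, "y": 0.3, "z": 0, "rx": 0.0176, "ry": -0.0127, "rz": 0.0495, "claw": 225},
    {"x": 0.21, "y": 0.3, "z": 0, "rx": 0.0176, "ry": -0.0127, "rz": 0.0495, "claw": 225},
    {"x": 0.21, "y": 0.3, "z": -0.05, "rx": 0.0176, "ry": -0.0127, "rz": 0.0495, "claw": 225},
    {"x": 0.21, "y": 0.3, "z": -0.08, "rx": 0.0176, "ry": -0.0127, "rz": 0.0495, "claw": 225},
    {"x": 0.21, "y": 0.3, "z": -0.08, "rx": 0.0176, "ry": -0.0127, "rz": 0.0495, "claw": 225},
    {"x": 0.21, "y": 0.3, "z": -0.08, "rx": 0.0176, "ry": -0.0127, "rz": 0.0495, "claw": 225},
    {"x": 0.21, "y": 0.3, "z": -0.08, "rx": 0.0176, "ry": -0.0127, "rz": 0.0495, "claw": 225},
  ],
)

```text
t: 1.52
tool_pos: [0.5221, -0.0832, 0.1915]
orientation: [-1.929, -1.924, -0.512]
force: [0.1, -0.4, -0.1]
opening: 0.0109
gripper_force: 0.0
```

```bash
python3 -c "
from h import *
plan((.525,-.04,.026))"
```

```text
1.5167 [ 0.52205548 -0.08319998  0.1914752 ] [-0.556  0.151  1.631  0.438  1.648 -0.583] 0.010908476727807521
shift [ 0.0059  0.0864 -0.331 ] turn [ 0.0005 -0.0017  0.001 ]
```

Request:
arm_command(
  targets=[
    {"x": 0.006, "y": 0, "z": -0.08},
    {"x": 0.006, "y": 0, "z": -0.16},
    {"x": 0.006, "y": 0.02, "z": -0.22},
    {"x": 0.006, "y": 0.04, "z": -0.27},
    {"x": 0.006, "y": 0.06, "z": -0.31},
    {"x": 0.006, "y": 0.08, "z": -0.33},
    {"x": 0.006, "y": 0.08, "z": -0.33},
    {"x": 0.006, "y": 0.08, "z": -0.33},
  ],
)

```text
schema error: expected keys x, y, z, rx, ry, rz, claw
```

```bash
python3 -c "
from h import *
plan((.525,.0315,.026))
snap('side','side1')
im=cv2.imread('pics/side1.png')
cv2.imwrite('pics/c2.png',cv2.resize(im[150:320,230:430],None,fx=3.5,fy=3.5,interpolation=2))"
```

```text
1.5167 [ 0.52205548 -0.08319998  0.1914752 ] [-0.556  0.151  1.631  0.438  1.648 -0.583] 0.010908476727807521
shift [ 0.0059  0.2294 -0.331 ] turn [ 0.0005 -0.0017  0.001 ]
```

View pics/c2.png

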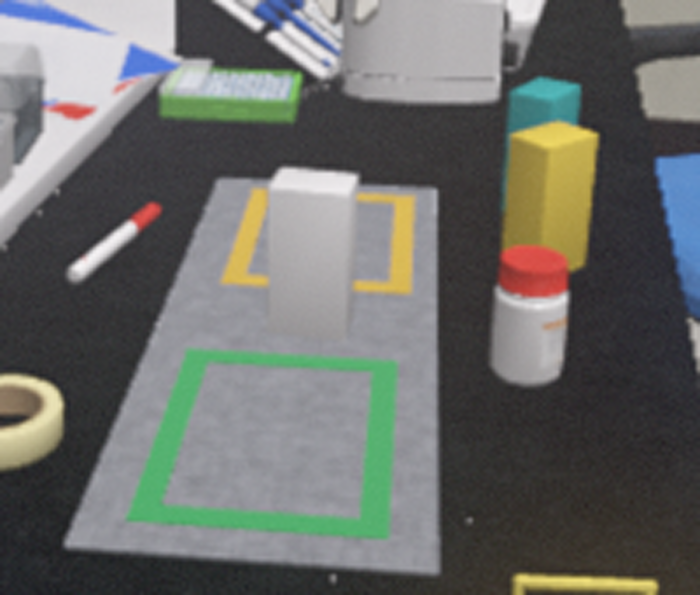

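The side crop shows the carton still standing at crop (315,250), with its foot just short of the near green strip at row 355. The command was refused because every key is required, so nothing has moved.

Request:
arm_command(
  targets=[
    {"x": 0.006, "y": 0, "z": -0.08, "rx": 0, "ry": 0, "rz": 0, "claw": 225},
    {"x": 0.006, "y": 0, "z": -0.16, "rx": 0, "ry": 0, "rz": 0, "claw": 225},
    {"x": 0.006, "y": 0.02, "z": -0.22, "rx": 0, "ry": 0, "rz": 0, "claw": 225},
    {"x": 0.006, "y": 0.04, "z": -0.27, "rx": 0, "ry": 0, "rz": 0, "claw": 225},
    {"x": 0.006, "y": 0.06, "z": -0.31, "rx": 0, "ry": 0, "rz": 0, "claw": 225},
    {"x": 0.006, "y": 0.08, "z": -0.33, "rx": 0, "ry": 0, "rz": 0, "claw": 225},
    {"x": 0.006, "y": 0.08, "z": -0.33, "rx": 0, "ry": 0, "rz": 0, "claw": 225},
    {"x": 0.006, "y": 0.08, "z": -0.33, "rx": 0, "ry": 0, "rz": 0, "claw": 225},
  ],
)

```text
t: 2.23
tool_pos: [0.5258, -0.0453, 0.0284]
orientation: [-1.933, -1.923, -0.515]
force: [0.2, -0.4, -0.1]
opening: 0.0108
gripper_force: 0.0
```

```bash
python3 -c "
from h import *
plan((.525,.0315,.026))
snap('side','side2');snap('top','top2')
a=cv2.imread('pics/side2.png')[150:320,230:430];b=cv2.imread('pics/top2.png')[155:295,240:400]
r=lambda i:cv2.resize(i,(400,350),interpolation=2)
cv2.imwrite('pics/c3.png',np.hstack([r(a),r(b)]))"
```

```text
2.2333 [ 0.52581959 -0.04528389  0.02839082] [-0.497  0.323  1.759  0.466  1.35  -0.663] 0.010761900763368318
shift [-0.0016  0.1536 -0.0048] turn [ 0.0011 -0.0004  0.0025]
```

View pics/c3.png

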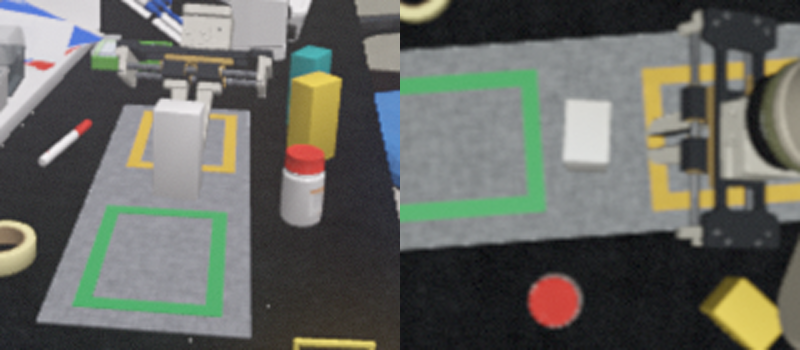

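The gripper is low behind the carton and centred on it, and its body clears the carton. Now the slow low push.

Request:
arm_command(
  targets=[
    {"x": 0, "y": 0.025, "z": -0.005, "rx": 0, "ry": 0, "rz": 0, "claw": 225},
    {"x": 0, "y": 0.045, "z": -0.005, "rx": 0, "ry": 0, "rz": 0, "claw": 225},
    {"x": 0, "y": 0.06, "z": -0.005, "rx": 0, "ry": 0, "rz": 0, "claw": 225},
    {"x": 0, "y": 0.07, "z": -0.005, "rx": 0, "ry": 0, "rz": 0, "claw": 225},
    {"x": 0, "y": 0.078, "z": -0.005, "rx": 0, "ry": 0, "rz": 0, "claw": 225},
    {"x": 0, "y": 0.086, "z": -0.005, "rx": 0, "ry": 0, "rz": 0, "claw": 225},
    {"x": 0, "y": 0.094, "z": -0.005, "rx": 0, "ry": 0, "rz": 0, "claw": 225},
    {"x": 0, "y": 0.102, "z": -0.005, "rx": 0, "ry": 0, "rz": 0, "claw": 225},
    {"x": 0, "y": 0.11, "z": -0.005, "rx": 0, "ry": 0, "rz": 0, "claw": 225},
    {"x": 0, "y": 0.11, "z": -0.005, "rx": 0, "ry": 0, "rz": 0, "claw": 225},
  ],
)

```text
t: 3.17
tool_pos: [0.5255, 0.011, 0.0251]
orientation: [-1.933, -1.923, -0.514]
force: [-0.3, 1.2, -0.8]
opening: 0.0111
gripper_force: 0.0
```

```bash
cat >> h.py <<'E'
def box(f):
    vv,uu=np.mgrid[185:228,240:332]
    X=np.array([px(f,u,v) for u,v in zip(uu.ravel(),vv.ravel())])
    im=np.load('pics/'+f+'.npz')['im'][185:228,240:332].reshape(-1,3).astype(int)
    t=X[(X[:,2]>.09)&(X[:,2]<.115)&(im.min(1)>190)]
    r=cv2.minAreaRect((t[:,:2]*1000).astype(np.float32));print(len(t),t.mean(0) if len(t) else 0,r)
def show(k):
    snap('side','side%d'%k);snap('top','top%d'%k);box('top%d'%k)
    a=cv2.imread('pics/side%d.png'%k)[150:320,230:430];b=cv2.imread('pics/top%d.png'%k)[155:295,200:360]
    r=lambda i:cv2.resize(i,(400,350),interpolation=2)
    cv2.imwrite('pics/d%d.png'%k,np.hstack([r(a),r(b)]))
E
python3 -c "
from h import *
box('top0')
plan((.525,.033,.026))
show(3)"
```

```text
412 [0.5250281  0.02256441 0.10205288] ((525.0778198242188, 22.707504272460938), (34.78199768066406, 48.66408157348633), 87.44776153564453)
3.1667 [0.5254993  0.01101077 0.02506241] [-0.406  0.283  1.817  0.496  1.299 -0.6  ] 0.011130856556592265
shift [-0.001   0.044   0.0019] turn [ 0.0009 -0.0007  0.0022]
398 [0.52373587 0.0449166  0.10185773] ((524.060546875, 45.2764892578125), (47.53272247314453, 32.639713287353516), 1.0146241188049316)
```

View pics/d3.png

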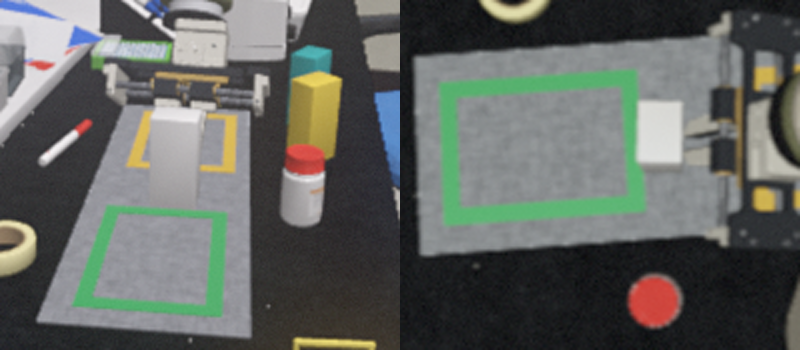

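The carton is standing and aligned, with its leading edge at the near edge of the strip (right panel, about (637,130)). It needs about 20 mm more; after that I'll back off and raise the tool.

Request:
arm_command(
  targets=[
    {"x": 0, "y": 0.008, "z": 0, "rx": 0, "ry": 0, "rz": 0, "claw": 225},
    {"x": 0, "y": 0.016, "z": 0, "rx": 0, "ry": 0, "rz": 0, "claw": 225},
    {"x": 0, "y": 0.024, "z": 0, "rx": 0, "ry": 0, "rz": 0, "claw": 225},
    {"x": 0, "y": 0.031, "z": 0, "rx": 0, "ry": 0, "rz": 0, "claw": 225},
    {"x": 0, "y": 0.036, "z": 0, "rx": 0, "ry": 0, "rz": 0, "claw": 225},
    {"x": 0, "y": 0.04, "z": 0, "rx": 0, "ry": 0, "rz": 0, "claw": 225},
    {"x": 0, "y": 0.04, "z": 0, "rx": 0, "ry": 0, "rz": 0, "claw": 225},
    {"x": 0, "y": 0.02, "z": 0, "rx": 0, "ry": 0, "rz": 0, "claw": 225},
    {"x": 0, "y": -0.03, "z": 0.02, "rx": 0, "ry": 0, "rz": 0, "claw": 225},
    {"x": 0, "y": -0.03, "z": 0.05, "rx": 0, "ry": 0, "rz": 0, "claw": 225},
  ],
)

```text
t: 4.1
tool_pos: [0.5249, -0.0077, 0.0492]
orientation: [-1.935, -1.922, -0.512]
force: [0.1, 0.0, 1.1]
opening: 0.011
gripper_force: 0.0
```

```bash
python3 -c "
from h import *
plan((.5245,.005,.094))
show(4)"
```

```text
4.1 [ 0.52491816 -0.00774197  0.04923485] [-0.437  0.255  1.797  0.48   1.354 -0.598] 0.010995707778799301
shift [-0.0008  0.0255  0.0895] turn [ 0.0016 -0.0015  0.003 ]
417 [0.52373948 0.06448011 0.10190258] ((523.6974487304688, 64.56864929199219), (47.630950927734375, 34.611656188964844), 0.7292417883872986)
```

View pics/d4.png

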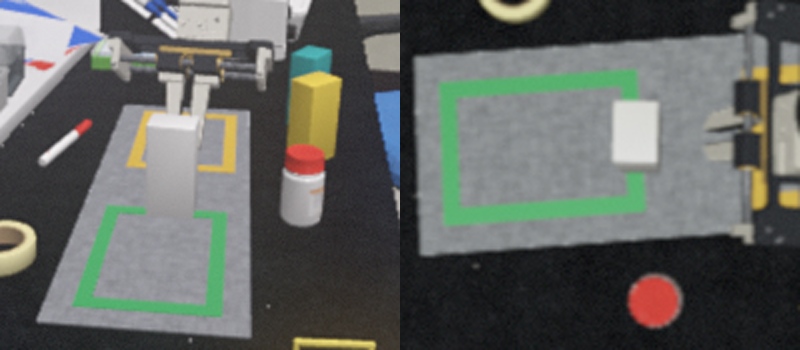

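The foot now spans the near green strip (right panel, (635,135)), the carton is upright, and its leading edge is about 18 mm into the bay. Next I raise the tool and push high.

Request:
arm_command(
  targets=[
    {"x": -0.001, "y": 0, "z": 0.05, "rx": 0, "ry": 0, "rz": 0, "claw": 225},
    {"x": -0.001, "y": 0.02, "z": 0.09, "rx": 0, "ry": 0, "rz": 0, "claw": 225},
    {"x": -0.001, "y": 0.05, "z": 0.09, "rx": 0, "ry": 0, "rz": 0, "claw": 225},
    {"x": -0.001, "y": 0.065, "z": 0.09, "rx": 0, "ry": 0, "rz": 0, "claw": 225},
    {"x": -0.001, "y": 0.075, "z": 0.09, "rx": 0, "ry": 0, "rz": 0, "claw": 225},
    {"x": -0.001, "y": 0.085, "z": 0.09, "rx": 0, "ry": 0, "rz": 0, "claw": 225},
    {"x": -0.001, "y": 0.095, "z": 0.09, "rx": 0, "ry": 0, "rz": 0, "claw": 225},
    {"x": -0.001, "y": 0.105, "z": 0.09, "rx": 0, "ry": 0, "rz": 0, "claw": 225},
  ],
)

```text
t: 4.87
tool_pos: [0.5247, 0.0482, 0.0944]
orientation: [-1.933, -1.922, -0.513]
force: [0.3, -0.2, -0.0]
opening: 0.0111
gripper_force: 0.0
```

Request:
arm_command(
  targets=[
    {"x": 0, "y": 0.01, "z": 0, "rx": 0, "ry": 0, "rz": 0, "claw": 225},
    {"x": 0, "y": 0.02, "z": 0, "rx": 0, "ry": 0, "rz": 0, "claw": 225},
    {"x": 0, "y": 0.03, "z": 0, "rx": 0, "ry": 0, "rz": 0, "claw": 225},
    {"x": 0, "y": 0.04, "z": 0, "rx": 0, "ry": 0, "rz": 0, "claw": 225},
    {"x": 0, "y": 0.05, "z": 0, "rx": 0, "ry": 0, "rz": 0, "claw": 225},
    {"x": 0, "y": 0.06, "z": 0, "rx": 0, "ry": 0, "rz": 0, "claw": 225},
    {"x": 0, "y": 0.06, "z": 0, "rx": 0, "ry": 0, "rz": 0, "claw": 225},
    {"x": 0, "y": 0.06, "z": 0, "rx": 0, "ry": 0, "rz": 0, "claw": 225},
    {"x": 0, "y": 0.06, "z": 0, "rx": 0, "ry": 0, "rz": 0, "claw": 225},
  ],
)

```text
t: 5.62
tool_pos: [0.5252, 0.0777, 0.0951]
orientation: [-1.933, -1.924, -0.514]
force: [-0.1, 0.2, 0.5]
opening: 0.0108
gripper_force: 0.0
```

```bash
python3 -c "
from h import *
plan((.5245,.0,.2))
show(5)"
```

```text
5.6167 [0.52518414 0.07773275 0.09514153] [-0.29   0.129  1.845  0.51   1.359 -0.444] 0.010762226752771742
shift [-0.0014 -0.1555  0.2097] turn [ 0.0012 -0.0005  0.0023]
4 [0.50907298 0.09009059 0.0934788 ] ((509.8349609375, 90.65275573730469), (11.720376014709473, 1.211069107055664), 23.836668014526367)
```

View pics/d5.png

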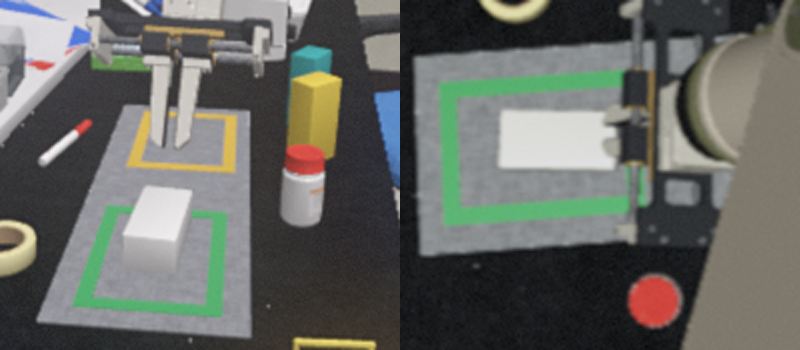

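The carton lies flat inside the green bay (right panel, about (500–615, 110–168)). I'll retreat and check.

Request:
arm_command(
  targets=[
    {"x": 0, "y": -0.03, "z": 0.04, "rx": 0, "ry": 0, "rz": 0, "claw": 225},
    {"x": 0, "y": -0.08, "z": 0.1, "rx": 0, "ry": 0, "rz": 0, "claw": 225},
    {"x": 0, "y": -0.15, "z": 0.15, "rx": 0, "ry": 0, "rz": 0, "claw": 225},
    {"x": 0, "y": -0.22, "z": 0.2, "rx": 0, "ry": 0, "rz": 0, "claw": 225},
    {"x": 0, "y": -0.3, "z": 0.25, "rx": 0, "ry": 0, "rz": 0, "claw": 225},
    {"x": 0, "y": -0.35, "z": 0.25, "rx": 0, "ry": 0, "rz": 0, "claw": 225},
    {"x": 0, "y": -0.35, "z": 0.25, "rx": 0, "ry": 0, "rz": 0, "claw": 225},
    {"x": 0, "y": -0.35, "z": 0.25, "rx": 0, "ry": 0, "rz": 0, "claw": 225},
  ],
)

```text
t: 6.38
tool_pos: [0.5255, -0.0993, 0.2205]
orientation: [-1.937, -1.921, -0.516]
force: [0.6, 0.8, -1.2]
opening: 0.011
gripper_force: 0.0
```

```bash
python3 -c "
from h import *
show(6)
vv,uu=np.mgrid[180:245,215:300]
X=np.array([px('top6',u,v) for u,v in zip(uu.ravel(),vv.ravel())])
t=X[X[:,2]>.03];print(len(t),t.mean(0),cv2.boxPoints(cv2.minAreaRect((t[:,:2]*1000).astype(np.float32))))"
```

```text
0 0 ((0.0, 0.0), (0.0, 0.0), 0.0)
1084 [0.52232898 0.13364814 0.05364384] [[416.19714   16.919388]
 [493.26172  -21.920105]
 [587.62854  165.32063 ]
 [510.56396  204.16013 ]]
```

View pics/d6.png

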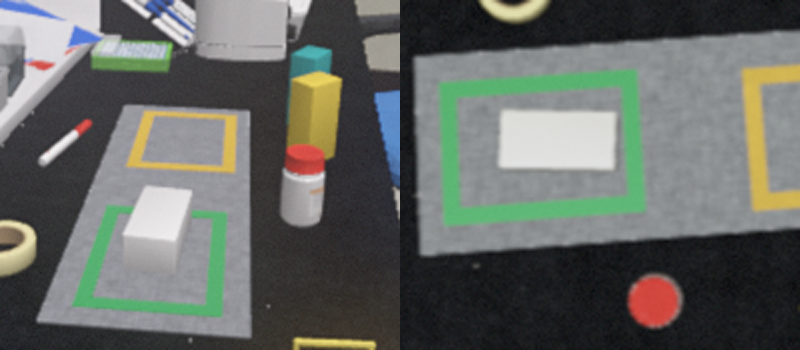

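The carton lies flat and wholly inside the green outline, at (498–617, 108–170) in the right panel. The bottle and marker haven't moved, the visible part of the tape roll is where it was, and the arm is clear.

```bash
python3 -c "
from plant import robot
print(robot.close_job())"
```

```text
the job is handed in; nothing more can be done
None
```

The job is handed in: I slid the carton onto the near green strip, toppled it, and it lies flat inside the green outline; the bottle, tape roll and marker were not touched.

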